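# Set the bench grinder's tool rest with a 3 mm gauge

### The arm

A 7-joint arm with a two-finger parallel gripper is mounted at the origin on the work surface. World frame = base frame: x ahead of the robot, y to its left, z up, the work surface at z = 0. Lengths are in m, angles in rad, forces in N, time in s.
With the tool pointing down it reaches from about 0.425 to 0.925 m from the base axis. Payload 6.8 kg.
Tool frame: the origin (TCP) lies on the mounting face of the last link; the fingertips stand 173 mm ahead of it and the grasp point (between the pads) lies 155 mm ahead of it; z points along the fingers, y is the line along which they close (so a half turn about z gives the same grasp; the last joint's range is limited). The gripper opens to 85 mm and grips with 20 to 120 N. Pads are 22 mm wide; open, the fingers measure 114 mm over their backs; the gripper's body (76 mm by 85 mm) begins 54 mm behind the grasp point. The pads swing forward as they close: fully open they stand 13 mm farther back than shut.
Start: joints at [1.087, 0.477, 0.022, 1.555, -0.011, 1.109, -0.083], TCP at [0.248, -0.628, 0.405] pointing down, gripper open.
Joint ranges: [-2.96, 2.96], [-0.34, 2.1], [-1.41, 1.46], [0.24, 2.44], [-1.37, 4.51], [0.17, 1.92], [-2.96, 2.96]. Speed limits (rad/s): [2.39, 2.39, 3.14, 3.14, 3.14, 3.14, 3.14].

### API

Orientations are given as a rotation vector (axis times angle).
In Python, from bench import r gives the robot as it stands.
- The arm moves only by the tool carry_out, never from a script. Its argument "moves" is a list of rows, each a list of 5 numbers: the shift along the tool's x, y, z in m, then the turn about the tool's z in rad, then the finger opening in m, from 0 to 0.0854. In form: [[dx, dy, dz, roll, claw], ...]. A call has exactly 8 rows; each row is the pose to reach, as a shift and turn from the pose commanded when the call began, along the tool's axes at that moment; what a row does not reach only later rows make up. A row lasts 1/10 s, in which the tool goes at most 50 mm and 8.59 degrees, less where a joint would pass 70% of its speed; a pose out of reach is approached as far as the arm can. A call with a gripper value outside its range is refused whole. The fingers move at their own pace and stop on an object; "force" is the grip in N (left out, the last holds). Time passes only in rows, so rows that repeat a pose let the fingers close, or fill a call up. It gives the time, the measured TCP pose, the force, the opening and the grip force at its end, in the units of the state.
- r.get_obs(): the state, without advancing time (a new reading comes with each control period).
- r.grab_frame(name): name is "side" or "top"; returns the picture (480x640x3 uint8, red, green, blue); there is no depth.
- r.calibration(name): a dict with "fx", "fy", "cx", "cy" (pixels), "rvec" (rotation vector, rad) and "tvec" (3), from world to camera coordinates, as OpenCV has them. Camera axes: x right, y down, z forward; pixel columns grow to the right and rows downward; lengths in m; the calibration is good to about 2 mm. A picture is of the moment at which its call begins. calibration takes no time and is no camera call.
- r.hand_in(): hands the job in; it is judged then, once.
The state is a dict: "clock": time; "joints": joint angles; "qvel": joint speeds; "tau": joint torques, N m; "tcp_pos": TCP position; "orientation": TCP orientation; "contact_force": force on the tool from outside, world axes, zero at the start; "moment": the same for the moment, N m; "grip_width": finger opening in m; "gripper_force": force on a finger pad.
Only numpy, scipy, OpenCV 4.12 (cv2) and the standard library are available. Lean on these libraries where they do the work, as an engineer would, in place of code of your own. Each camera call takes 0.05 s, during which the arm holds its last target. There are 200 camera calls.

### The job

One tool rest of the bench grinder has been left standing too far from its wheel; the other is already set close. Take the steel setting gauge out of the wooden block, lower its blade into the gap between rest and wheel at the rest where it fits, centred on the wheel, so that its foot lies flat on the rest with the blade towards the wheel, and let go of it. Then push that rest in from the front until it pins the blade flush against the wheel, and finish while still holding the rest firmly pressed there; leave the other rest and everything else on the bench where it is.

Things in the scene. Friction and masses are not known exactly. Their poses are not given: they have to be found in the camera images.
- gauge: Steel setting gauge, about 210 g. Origin under the foot; +z up, +x to the blade end. Foot: flat plate x -30 to +20, y +-20, z 0 to 5. Blade: 3 thick, hangs from the foot's end: x +17 to +20, y +-20, down to z = -25. Starts with the blade in the block's slot, foot on its top. With the blade against a rest's edge the origin is at x = -17 of that edge
- gauge_grip (a point): Grasp point in the gauge's upright grip block, at x = -5, z = +36 of the gauge; axes as the gauge's. The block is 12 thick (x), 30 wide (y), and stands z 5 to 50 of the gauge (14 above this point, 31 below). Grip it across its 30 width, fingers at +y and -y: there is no room for a finger between grip and wheel
- block: Fixed wooden tool block 110 (x) x 130 (y) x 45 tall, origin under its centre. The gauge stands in its slot (46 x 8, 36 deep, long side along y, centre at x = +18.5), axes in line. Short steel punches, up to 45 above its top, stand near three corners (x -40 or +42, y -54 or +54)
- grinder: Fixed double bench grinder, switched off, facing the robot. Origin on the bench below the spindle's middle; +y along the spindle, -x to the operator. Spindle 130 high; wheels 150 diameter, 25 wide, at y +150 and -150, do not turn. Guards, 180 diameter, 44 wide, open in front: above they start 35 behind the rim, top 218 high; eye shields swung up and back behind the spindle, to 300 high
- bracket_1: Fixed bracket that carries tool rest 1, bolted to one of the two guards (rest 1 may be at either end). Origin on the bench below the centre of that rest's wheel; axes as the grinder's
- bracket_2: Fixed bracket that carries tool rest 2, at the other guard. Origin on the bench below the centre of that rest's wheel; axes as the grinder's
- rest_1 (a joint): Clear gap (m) between the wheel's rim and the straight rear edge of tool rest 1, at spindle height. 0 = touching, range 0 to 0.022, grows as the rest is drawn towards the operator (its -x). It slides straight on its slotted arm; the clamp is just nipped: it stays where left and takes about 4 N to slide
- rest_2 (a joint): Clear gap (m) between the wheel's rim and the straight rear edge of tool rest 2, at spindle height. 0 = touching, range 0 to 0.022, grows as the rest is drawn towards the operator (its -x). It slides straight on its slotted arm; the clamp is just nipped: it stays where left and takes about 4 N to slide
- rest_1_edge (a point): Middle of the rear (wheel-side) top edge of tool rest 1, 136 above the bench, moves with the rest. +x level, square to the edge, towards the wheel; +y along the edge; +z up. The rest is a bare steel plate, 75 wide (y), 70 deep (x 0 to -70), 8 thick, its top at z = 0. Under it the slotted arm at y 28 to 34; the gap is clear below for y within 25. The wheel rim is 25 wide, centred on y = 0
- rest_2_edge (a point): Middle of the rear (wheel-side) top edge of tool rest 2, 136 above the bench, moves with the rest. +x level, square to the edge, towards the wheel; +y along the edge; +z up. The rest is a bare steel plate, 75 wide (y), 70 deep (x 0 to -70), 8 thick, its top at z = 0. Under it the slotted arm at y 28 to 34; the gap is clear below for y within 25. The wheel rim is 25 wide, centred on y = 0
- rest_1_front (a point): Middle of the front top edge of tool rest 1, where it is pushed: plate edge 8 thick (z 0 to -8), 75 wide, free in front and below within y 25. Axes as rest_1_edge: push along +x
- rest_2_front (a point): Middle of the front top edge of tool rest 2, where it is pushed: plate edge 8 thick (z 0 to -8), 75 wide, free in front and below within y 25. Axes as rest_2_edge: push along +x
- spanner: Bystander: open-ended spanner, 190 long, lying on the bench
- spray_can: Bystander: white spray can, 58 diameter, 170 tall, standing
- mug: Bystander: white mug, 80 diameter, 92 tall
- spare_wheel: Bystander: spare grinding wheel, 150 diameter, 25 thick, lying flat
- offcut: Bystander: steel bar offcut 140 x 25 x 12, lying flat
- oil: Bystander: white plastic oil bottle, 64 diameter, 160 tall, standing
- bolt_cup: Bystander: small steel bowl, 72 diameter, 55 tall
Not all that is in view belongs to the job. What is shaped like the gauge but green is not meant.

How it is judged:
By the outcome, as a careful person would: the job done as asked, in the order asked, and still so for the second after the job is handed in, while the arm keeps its last pose, push and grip.
It also fails if it takes over 48 s, if anything falls off the work surface, if the arm or the gripper's body presses on something with over 40 N, if the wrist force passes 120 N, or if a joint passes its speed limit or range.

## Working session

There is one attempt and no reset: what is moved stays moved. The work goes in short steps, Python scripts to look and compute and a tool call to move; the robot and the scene stay as the last step left them, time stands still between calls to the robot, and variables do not carry over. Pictures are saved under pics/ and viewed, at most 10 in all, crops included, and the job is handed in when it is done.

Besides the shell and the picture viewer there is one more tool, called after "Emit:" as name([rows], argument=value, ...), one row to a line, values as JSON. carry_out: Moves the arm, as the interface text tells. Its arguments: {"type":"object","properties":{"moves":{"type":"array","items":{"type":"array","items":{"type":"number"}}},"force":{"type":"number"}},"required":["moves"]}

```bash
mkdir -p pics; cat > h.py <<'E'
from bench import r
import numpy as np, cv2
from scipy.spatial.transform import Rotation as R
def cal(n):
    c=r.calibration(n); K=np.array([[c['fx'],0,c['cx']],[0,c['fy'],c['cy']],[0,0,1.]])
    return K,np.array(c['rvec'],float),np.array(c['tvec'],float)
def proj(n,P):
    K,rv,t=cal(n); return cv2.projectPoints(np.array(P,float).reshape(-1,3),rv,t,K,None)[0].reshape(-1,2)
def back(n,uv,z):
    K,rv,t=cal(n); M=cv2.Rodrigues(rv)[0]; o=-M.T@t; out=[]
    for u,v in np.array(uv,float).reshape(-1,2):
        d=M.T@np.linalg.inv(K)@[u,v,1]; out.append(o+d*(z-o[2])/d[2])
    return np.array(out)
def snap(n,f):
    im=r.grab_frame(n); cv2.imwrite('pics/'+f+'.png',im[:,:,::-1]); return im
E
python3 - <<'E'
from h import *
np.set_printoptions(precision=3,suppress=True)
for n in('top','side'):
    snap(n,n+'0'); K,rv,t=cal(n); M=cv2.Rodrigues(rv)[0]; print(n,K[0,0],-M.T@t); print(M)
o=r.get_obs(); print(o['clock'],o['tcp_pos'],R.from_rotvec(o['orientation']).as_matrix())
E
```

```text
top 446.3969962497156 [0.446 0.015 1.106]
[[ 0.027 -0.999 -0.038]
 [-0.996 -0.024 -0.087]
 [ 0.086  0.04  -0.995]]
side 599.3890700680437 [-0.153  1.109  1.087]
[[-0.84  -0.542  0.001]
 [-0.331  0.512 -0.792]
 [ 0.43  -0.666 -0.61 ]]
0.1 [ 0.248 -0.628  0.404] [[ 0.93   0.367 -0.001]
 [ 0.367 -0.93   0.001]
 [-0.    -0.002 -1.   ]]
```

View pics/top0.png

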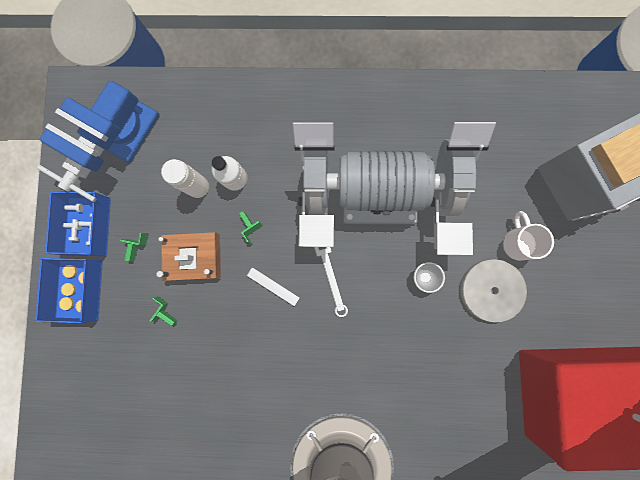

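View pics/side0.png

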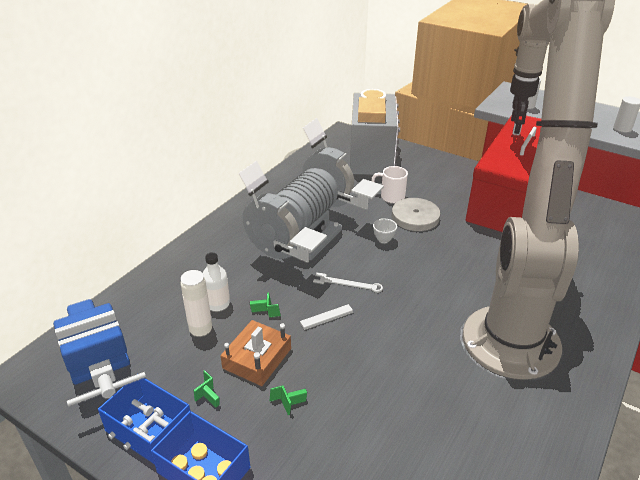

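The top view shows the block at about (190,258), with the gauge in its slot and punches at three corners. The left rest is at (317,230) and the right rest at (455,238). I'll enlarge these areas.

```bash
python3 - <<'E'
import cv2,numpy as np
t=cv2.imread('pics/top0.png')
f=lambda u,v,w,h,s:cv2.resize(t[v:v+h,u:u+w],None,fx=s,fy=s,interpolation=cv2.INTER_CUBIC)
a=f(155,225,70,60,6)   # 420x360
b=f(290,140,60,120,5)  # 300x600
b2=f(430,140,60,120,5)
cv2.imwrite('pics/c1.png',a)
cv2.imwrite('pics/c2.png',np.hstack([b,b2]))
E
```

```text
(no output)
```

View pics/c1.png

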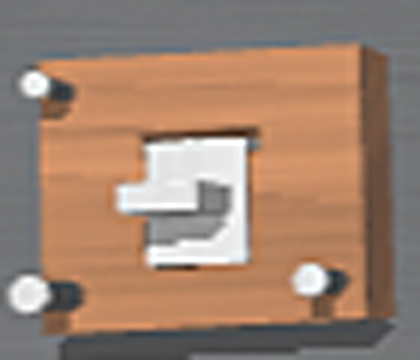

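View pics/c2.png

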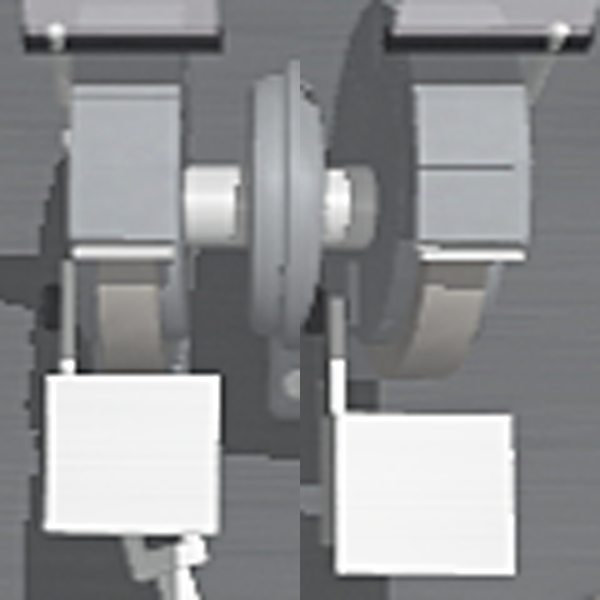

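The left rest's edge touches the wheel rim in the picture. The right rest, with its rear edge at crop row 414, stands clear of the rim. The gauge foot spans crop (145,140) to (248,264). Next I'll compute positions.

```bash
python3 - <<'E'
from h import *
np.set_printoptions(precision=4,suppress=True)
def cv(p,s,o): return (np.array(p)+.5)/s-.5+np.array(o)
def show(n,uv,z):
    P=back('top',uv,z)[:,:2]; TL,TR,BR,BL=P
    print(n,P.mean(0),'yaw',np.degrees([np.arctan2(*( (TL-BL)[::-1])),np.arctan2(*((TR-BR)[::-1])),np.arctan2(-(TL-TR)[0],(TL-TR)[1]),np.arctan2(-(BL-BR)[0],(BL-BR)[1])]),
     'sizes',np.linalg.norm(TL-BL),np.linalg.norm(TL-TR),'rear mid',(TL+TR)/2,'front',(BL+BR)/2)
show('block',cv([(40,62),(362,45),(370,320),(45,332)],6,(155,225)),.045)
show('foot',cv([(145,140),(247,138),(248,263),(148,265)],6,(155,225)),.05)
show('griptop',cv([(117,186),(200,182),(200,208),(118,213)],6,(155,225)),.095)
show('restL',cv([(45,375),(220,375),(220,532),(45,532)],5,(290,140)),.136)
show('restR',cv([(35,415),(213,413),(215,574),(37,576)],5,(430,140)),.136)
print(back('top',cv([(370,377),(460,378)],5,(370,140)),.13))
E
```

```text
block [0.4875 0.3807] yaw [4.4558 4.4431 4.3364 3.6347] sizes 0.10869686813807465 0.13132833256129567 rear mid [0.5421 0.3849] front [0.4329 0.3764]
foot [0.4823 0.3815] yaw [4.5727 3.4523 2.5138 2.6323] sizes 0.04999759804613458 0.041285541710737755 rear mid [0.5072 0.3832] front [0.4574 0.3797]
griptop [0.482  0.3807] yaw [5.3827 3.0798 4.1672 4.9093] sizes 0.01035460976541086 0.03215234685101825 rear mid [0.487  0.3811] front [0.4769 0.3804]
restL [0.5475 0.0701] yaw [1.822  1.429  1.2392 1.3929] sizes 0.06917658875376911 0.07691189326956326 rear mid [0.5821 0.071 ] front [0.513  0.0691]
restR [ 0.5366 -0.2298] yaw [0.9865 0.5939 1.9324 2.0853] sizes 0.06988259874382373 0.07632429177174727 rear mid [ 0.5715 -0.2293] front [ 0.5017 -0.2303]
[[ 0.588  -0.2075  0.13  ]
 [ 0.5885 -0.2464  0.13  ]]
```

```bash
cat >> h.py <<'E'
np.set_printoptions(precision=4,suppress=True)
def plan(*tg):
    o=r.get_obs(); M=R.from_rotvec(o['orientation']).as_matrix(); p=np.array(o['tcp_pos'])
    yaw=np.arctan2(M[1,0],M[0,0]); print('t',o['clock'],'p',p,'yaw',np.degrees(yaw),'tilt',M[:2,2],'F',o['contact_force'],'w',o['grip_width'],o['gripper_force'])
    for x,y,z,a in tg: print((x,y,z),'->',M.T@(np.array([x,y,z])-p),'roll',yaw-np.radians(a))
E
python3 - <<'E'
from h import *
plan((.46,-.5,.405,4.3),(.49,-.25,.405,4.3),(.49,0,.405,4.3),(.482,.381,.405,4.3))
E
```

```text
t 0.1 p [ 0.2477 -0.6277  0.4039] yaw 21.53162797042543 tilt [-0.0007  0.0014] F [ 0.1597 -0.4705 -0.238 ] w 0.08536960216078561 0.0
(0.46, -0.5, 0.405) -> [ 0.2444 -0.0408 -0.0011] roll 0.30074864356267184
(0.49, -0.25, 0.405) -> [ 0.364  -0.2624 -0.0008] roll 0.30074864356267184
(0.49, 0, 0.405) -> [ 0.4558 -0.4949 -0.0004] roll 0.30074864356267184
(0.482, 0.381, 0.405) -> [ 0.5882 -0.8523  0.0001] roll 0.30074864356267184
```

Emit:
carry_out([
  [0.05,-0.01,0,0.1,0.085],
  [0.098,-0.018,0,0.2,0.085],
  [0.146,-0.026,0,0.3,0.085],
  [0.194,-0.034,0,0.3,0.085],
  [0.243,-0.041,0,0.3,0.085],
  [0.27,-0.083,0,0.3,0.08],
  [0.293,-0.127,0,0.3,0.08],
  [0.315,-0.17,0,0.3,0.08],
])

```text
clock: 0.9
tcp_pos: [0.4788, -0.3518, 0.404]
orientation: [-3.139, -0.12, 0.001]
contact_force: [1.0, 0.4, 1.3]
grip_width: 0.08
gripper_force: 0.0
```

```bash
python3 - <<'E'
from h import *
plan((.49,-.25,.405,4.3),(.49,0,.405,4.3),(.482,.381,.405,4.3))
E
```

```text
t 0.9 p [ 0.4788 -0.3518  0.404 ] yaw 4.395803451996256 tilt [-0.0008  0.0007] F [0.9599 0.437  1.2911] w 0.07997201208529114 0.0
(0.49, -0.25, 0.405) -> [ 0.019  -0.1006 -0.0009] roll 0.0016720856721110094
(0.49, 0, 0.405) -> [ 0.0381 -0.3499 -0.0008] roll 0.0016720856721110094
(0.482, 0.381, 0.405) -> [ 0.0594 -0.7304 -0.0005] roll 0.0016720856721110094
```

Emit:
carry_out([
  [0.009,-0.048,0,0,0.08],
  [0.018,-0.096,0,0,0.08],
  [0.022,-0.145,0,0,0.08],
  [0.026,-0.194,0,0,0.08],
  [0.03,-0.243,0,0,0.08],
  [0.034,-0.292,0,0,0.08],
  [0.038,-0.341,0,0,0.08],
  [0.041,-0.39,0,0,0.08],
])

```text
clock: 1.7
tcp_pos: [0.4892, 0.0397, 0.4047]
orientation: [3.139, 0.119, 0.0]
contact_force: [1.1, 0.1, -0.7]
grip_width: 0.0799
gripper_force: 0.0
```

Emit:
carry_out([
  [0.003,-0.048,0,0,0.07],
  [0.006,-0.096,0,0,0.07],
  [0.009,-0.144,0,0,0.07],
  [0.012,-0.192,0,0,0.07],
  [0.015,-0.24,0,0,0.07],
  [0.017,-0.288,0,0,0.07],
  [0.018,-0.336,0,0,0.07],
  [0.018,-0.34,0.03,0,0.07],
])

```text
clock: 2.5
tcp_pos: [0.48, 0.3863, 0.378]
orientation: [-3.129, -0.132, -0.007]
contact_force: [-0.3, -0.5, -0.4]
grip_width: 0.0697
gripper_force: 0.0
```

```bash
python3 - <<'E'
from h import *
plan((.482,.381,.30,4.3),(.482,.381,.236,4.3))
E
```

```text
t 2.5 p [0.48   0.3863 0.378 ] yaw 4.819136168734799 tilt [0.0042 0.0099] F [-0.307  -0.4543 -0.3583] w 0.06966696977333889 0.0
(0.482, 0.381, 0.3) -> [0.0012 0.0062 0.0779] roll 0.009060635410611098
(0.482, 0.381, 0.236) -> [0.0009 0.0068 0.1419] roll 0.009060635410611098
```

Emit:
carry_out([
  [0,0.002,0.02,0,0.06],
  [0,0.002,0.04,0,0.06],
  [0,0.002,0.06,0,0.06],
  [0,0.002,0.07,0,0.06],
  [0,0.002,0.07,0,0.06],
  [0,0.002,0.07,0,0.06],
  [0,0.002,0.07,0,0.06],
  [0,0.002,0.07,0,0.06],
])

```text
clock: 3.3
tcp_pos: [0.4824, 0.3764, 0.3058]
orientation: [-3.138, -0.119, -0.002]
contact_force: [-0.6, -0.6, -0.6]
grip_width: 0.06
gripper_force: 0.0
```

```bash
python3 - <<'E'
from h import *
plan((.482,.381,.236,4.3))
im=snap('side','s1')
c=proj('side',[(.482,.381,.1)])[0].astype(int); print(c)
u,v=c[0]-65,c[1]-65
cv2.imwrite('pics/s1c.png',cv2.resize(im[v:v+100,u:u+130,::-1],None,fx=6,fy=6,interpolation=cv2.INTER_CUBIC))
E
```

```text
t 3.3 p [0.4824 0.3764 0.3058] yaw 4.333764433881496 tilt [0.0014 0.0011] F [-0.6165 -0.6193 -0.5908] w 0.059979368174854386 0.0
(0.482, 0.381, 0.236) -> [-0.0001 -0.0045  0.0698] roll 0.0005893005413040303
[256 330]
```

View pics/s1c.png

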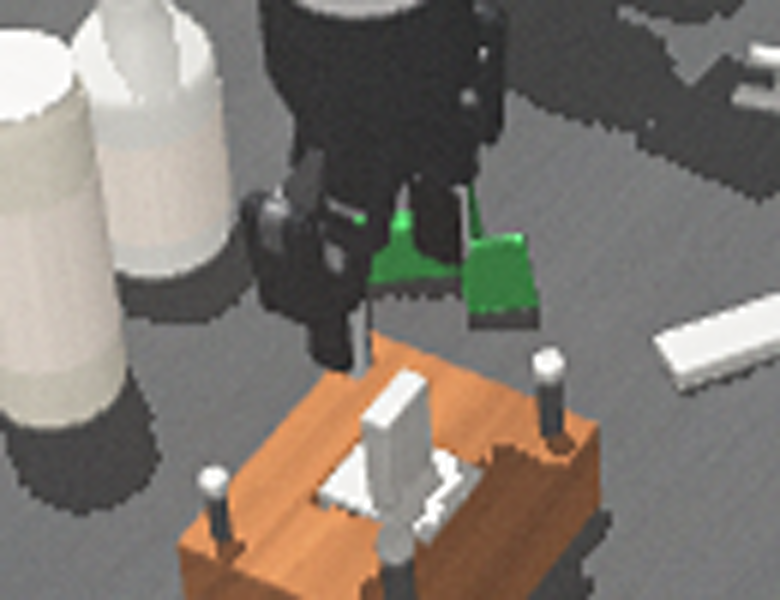

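The side view shows the gripper straddling the gauge's grip (crop about (395,430)), roughly centred and clear of the punches. I'll descend and close.

Emit:
carry_out([
  [0,-0.004,0.02,0,0.06],
  [0,-0.0045,0.04,0,0.06],
  [0,-0.0045,0.06,0,0.06],
  [0,-0.0045,0.07,0,0.06],
  [0,-0.0045,0.07,0,0.06],
  [0,-0.0045,0.07,0,0.04],
  [0,-0.0045,0.07,0,0.02],
  [0,-0.0045,0.07,0,0.0],
], force=60)

```text
clock: 4.15
tcp_pos: [0.4822, 0.3812, 0.2361]
orientation: [-3.138, -0.119, -0.003]
contact_force: [0.3, 0.4, 4.3]
grip_width: 0.0293
gripper_force: 59.8
```

Emit:
carry_out([
  [0,0,0,0,0],
  [0,0,0,0,0],
  [0,0,-0.005,0,0],
  [0,0,-0.015,0,0],
  [0,0,-0.03,0,0],
  [0,0,-0.05,0,0],
  [0,0,-0.08,0,0],
  [0,0,-0.12,0,0],
], force=60)

```text
clock: 4.95
tcp_pos: [0.4812, 0.3801, 0.3553]
orientation: [3.138, 0.119, -0.004]
contact_force: [1.6, 0.0, -1.9]
grip_width: 0.0292
gripper_force: 59.3
```

```bash
python3 - <<'E'
from h import *
plan((.482,.381,.44,1.4),(.48,0,.44,1.4),(.545,-.23,.44,1.4))
E
```

```text
t 4.95 p [0.4812 0.3801 0.3553] yaw 4.351814643918821 tilt [-0.0023 -0.0018] F [ 1.6102  0.0268 -1.9065] w 0.029247653142744995 59.31296110153198
(0.482, 0.381, 0.44) -> [ 0.0007 -0.0007 -0.0847] roll 0.05151888444496743
(0.48, 0, 0.44) -> [-0.0302  0.3791 -0.084 ] roll 0.05151888444496743
(0.545, -0.23, 0.44) -> [ 0.0171  0.6133 -0.0837] roll 0.05151888444496743
```

Emit:
carry_out([
  [0,0,-0.045,0,0],
  [0,0.02,-0.085,0.02,0],
  [-0.004,0.068,-0.085,0.05,0],
  [-0.008,0.116,-0.085,0.05,0],
  [-0.012,0.164,-0.085,0.05,0],
  [-0.016,0.212,-0.085,0.05,0],
  [-0.02,0.26,-0.085,0.05,0],
  [-0.024,0.308,-0.085,0.05,0],
])

```text
clock: 5.75
tcp_pos: [0.4803, 0.07, 0.441]
orientation: [-3.141, -0.041, -0.002]
contact_force: [2.4, -0.7, -2.3]
grip_width: 0.0286
gripper_force: 59.6
```

Emit:
carry_out([
  [-0.002,0.048,0,0,0],
  [-0.002,0.096,0,0,0],
  [0,0.144,0,0,0],
  [0.01,0.192,0,0,0],
  [0.02,0.24,0,0,0],
  [0.03,0.288,0,0,0],
  [0.035,0.3,0,0,0],
  [0.035,0.3,0,0,0],
])

```text
clock: 6.55
tcp_pos: [0.5237, -0.2296, 0.4403]
orientation: [3.141, 0.034, 0.001]
contact_force: [-0.7, 0.9, -2.4]
grip_width: 0.0289
gripper_force: 59.8
```

```bash
python3 - <<'E'
from h import *
plan((.545,-.23,.40,1.4))
E
```

```text
t 6.55 p [ 0.5237 -0.2296  0.4403] yaw 1.2382380018216699 tilt [ 0.0006 -0.0004] F [-0.6741  0.9373 -2.4216] w 0.028894185766009713 59.776652455329895
(0.545, -0.23, 0.4) -> [0.0213 0.0009 0.0403] roll -0.0028232794728169294
```

Emit:
carry_out([
  [0.01,0,0.01,0,0],
  [0.02,0,0.03,0,0],
  [0.031,0,0.05,0,0],
  [0.031,0,0.06,0,0],
  [0.031,0,0.07,0,0],
  [0.031,0,0.07,0,0],
  [0.031,0,0.07,0,0],
  [0.031,0,0.07,0,0],
])

```text
clock: 7.35
tcp_pos: [0.5549, -0.2265, 0.3708]
orientation: [3.141, 0.04, 0.002]
contact_force: [-0.3, -0.1, -1.4]
grip_width: 0.0287
gripper_force: 59.7
```

```bash
python3 - <<'E'
from h import *
plan((.5545,-.2298,.327,1.4))
im=snap('side','s2')
c=proj('side',[(.56,-.23,.15)])[0].astype(int); print(c)
u,v=c[0]-50,c[1]-40
cv2.imwrite('pics/s2c.png',cv2.resize(im[v:v+70,u:u+98,::-1],None,fx=8,fy=8,interpolation=cv2.INTER_CUBIC))
h=.1745;e=[(20,-20,0),(20,20,0),(-30,20,0),(-30,-20,0),(17,20,-25),(20,20,-25)]
o=r.get_obs();p=np.array(o['tcp_pos'])
q=[(p[0]+.005+a/1000,p[1]+b/1000,p[2]-.191+z/1000) for a,b,z in e]
print((proj('side',q)-[u,v])*8)
e=np.array([(.5715,-.2293,.136)]); print('rest edge ends',(proj('side',[(.5706,-.1918,.136),(.5724,-.2668,.136)])-[u,v])*8)
print('rim at spindle h',(proj('side',[(.5905,-.218,.13),(.5905,-.243,.13)])-[u,v])*8)
E
```

```text
t 7.35 p [ 0.5549 -0.2265  0.3708] yaw 1.4628904567332612 tilt [ 0.0016 -0.0005] F [-0.2929 -0.1097 -1.3796] w 0.02868368555111353 59.70437049865723
(0.5545, -0.2298, 0.327) -> [-0.0005  0.0032  0.0438] roll 0.0010976455380784442
[360 182]
[[381.7154 217.0918]
 [326.982  264.4178]
 [447.2269 303.7609]
 [500.8012 255.2548]
 [331.6979 325.4583]
 [324.6303 323.1022]]
rest edge ends [[324.3674 392.001 ]
 [420.8456 300.1468]]
rim at spindle h [[313.2431 357.9312]
 [346.9621 328.0219]]
```

View pics/s2c.png

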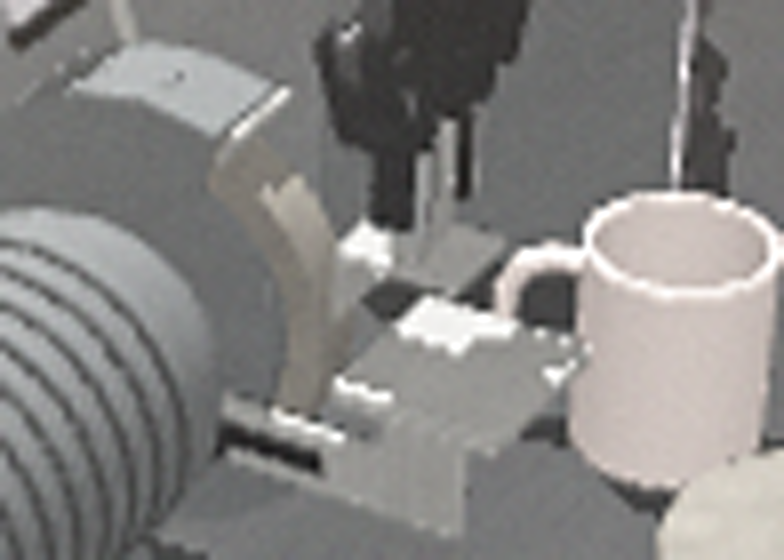

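The side view shows the blade hanging above the gap: foot corner about (327,265), blade bottom about (332,325), rest edge from (328,390) to (420,300). That matches the predictions, so I'll lower it.

Emit:
carry_out([
  [0,0.003,0,0,0],
  [0,0.003,0.005,0,0],
  [0,0.003,0.01,0,0],
  [0,0.003,0.015,0,0],
  [0,0.003,0.02,0,0],
  [0,0.003,0.025,0,0],
  [0,0.003,0.03,0,0],
  [0,0.003,0.03,0,0],
])

```text
clock: 8.2
tcp_pos: [0.5547, -0.2293, 0.3387]
orientation: [-3.141, -0.041, 0.002]
contact_force: [-0.0, 0.8, -1.5]
grip_width: 0.0288
gripper_force: 59.7
```

Emit:
carry_out([
  [0,0,0.003,0,0],
  [0,0,0.005,0,0],
  [0,0,0.007,0,0],
  [0,0,0.009,0,0],
  [0,0,0.011,0,0],
  [0,0,0.012,0,0],
  [0,0,0.012,0,0],
  [0,0,0.012,0,0],
])

```text
clock: 9.0
tcp_pos: [0.555, -0.2294, 0.3277]
orientation: [3.141, 0.04, 0.0]
contact_force: [0.6, 0.6, -1.3]
grip_width: 0.0291
gripper_force: 59.7
```

```bash
python3 - <<'E'
from h import *
plan((.5545,-.2298,.327,1.4))
E
```

```text
t 9.0 p [ 0.555  -0.2294  0.3277] yaw 1.4770039440098848 tilt [ 0.0001 -0.    ] F [ 0.6316  0.5795 -1.279 ] w 0.02907855603900759 59.7035551071167
(0.5545, -0.2298, 0.327) -> [-0.0005  0.0004  0.0007] roll 0.001343972359993853
```

Not yet in contact; I'll lower by another millimetre or two.

Emit:
carry_out([
  [0,0,0.0005,0,0],
  [0,0,0.001,0,0],
  [0,0,0.001,0,0],
  [0,0,0.0015,0,0],
  [0,0,0.0015,0,0],
  [0,0,0.0015,0,0],
  [0,0,0.0015,0,0],
  [0,0,0.0015,0,0],
])

```text
clock: 9.8
tcp_pos: [0.555, -0.2295, 0.3271]
orientation: [3.141, 0.04, 0.001]
contact_force: [-3.7, 0.3, 5.2]
grip_width: 0.0288
gripper_force: 60.7
```

Emit:
carry_out([
  [0,0,0.001,0,0.03],
  [0,0,0.001,0,0.032],
  [0,0,0.001,0,0.036],
  [0,0,0.001,0,0.044],
  [0,0,0.001,0,0.05],
  [0,0,0,0,0.05],
  [0,0,-0.01,0,0.05],
  [0,0,-0.025,0,0.05],
])

```text
clock: 10.6
tcp_pos: [0.5547, -0.2294, 0.3515]
orientation: [-3.141, -0.041, 0.002]
contact_force: [-0.2, -0.6, -0.9]
grip_width: 0.05
gripper_force: 0.0
```

Emit:
carry_out([
  [0,0,-0.03,0,0.05],
  [0,0,-0.06,0,0.05],
  [-0.03,0,-0.07,0,0.04],
  [-0.07,0,-0.07,0,0.02],
  [-0.1,0,-0.07,0,0.0],
  [-0.1,0,-0.07,0,0.0],
  [-0.1,0,-0.07,0,0.0],
  [-0.1,0,-0.07,0,0.0],
])

```text
clock: 11.4
tcp_pos: [0.456, -0.2318, 0.4222]
orientation: [3.141, 0.042, 0.003]
contact_force: [-0.0, -0.4, -0.9]
grip_width: 0.0002
gripper_force: 0.0
```

```bash
python3 - <<'E'
from h import *
plan((.47,-.2305,.29,1.4))
im=snap('side','s3');im2=snap('top','t3')
a=cv2.resize(im[142:212,310:408,::-1],None,fx=8,fy=8,interpolation=cv2.INTER_CUBIC)[:,:400+0*1]
a=cv2.resize(im[155:205,325:375,::-1],None,fx=8,fy=8,interpolation=cv2.INTER_CUBIC)
b=cv2.resize(im2[200:275,430:480,::-1],None,fx=8,fy=8,interpolation=cv2.INTER_CUBIC)
a=cv2.copyMakeBorder(a,0,200,0,0,cv2.BORDER_CONSTANT)
cv2.imwrite('pics/c3.png',np.hstack([a,b]))
E
```

```text
t 11.4 p [ 0.456  -0.2318  0.4222] yaw 1.5251687143651578 tilt [ 0.0021 -0.0005] F [-0.0242 -0.3979 -0.9349] w 0.0001735127642449013 0.0
(0.47, -0.2305, 0.29) -> [ 0.0137 -0.001   0.1322] roll 0.002184606186160329
```

View pics/c3.png

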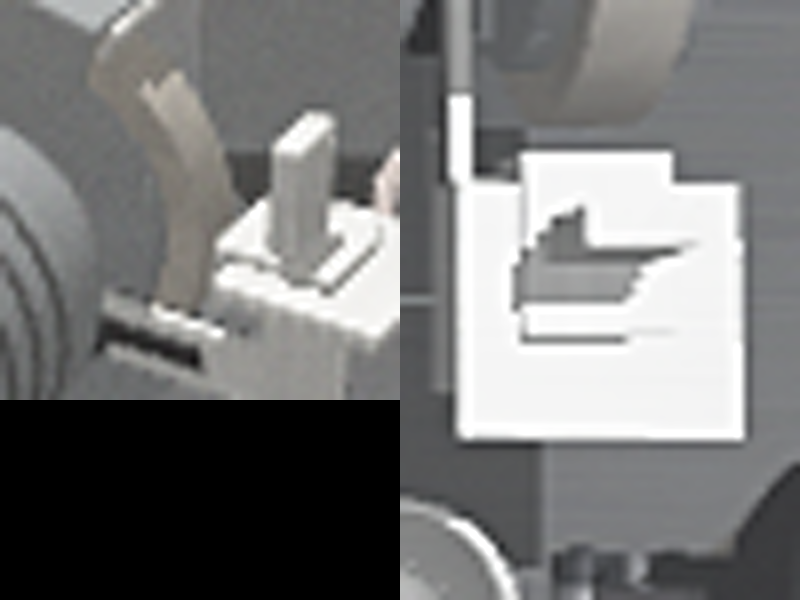

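The gauge's foot lies flat on the rest and centred, with the blade hanging in the gap about 5 mm past the edge. Now I'll bring the closed fingers down in front of the rest.

Emit:
carry_out([
  [0,0,0.03,0,0],
  [0,0,0.06,0,0],
  [0,0,0.09,0,0],
  [0.005,-0.001,0.115,0,0],
  [0.01,-0.001,0.129,0,0],
  [0.014,-0.001,0.129,0,0],
  [0.014,-0.001,0.129,0,0],
  [0.014,-0.001,0.129,0,0],
])

```text
clock: 12.3
tcp_pos: [0.4697, -0.2309, 0.2934]
orientation: [3.141, 0.041, 0.003]
contact_force: [-0.5, -0.4, 0.3]
grip_width: -0.0002
gripper_force: 0.0
```

Emit:
carry_out([
  [0.003,0,0,0,0],
  [0.006,0,0,0,0],
  [0.009,0,0,0,0],
  [0.012,0,0,0,0],
  [0.014,0,0,0,0],
  [0.016,0,0,0,0],
  [0.018,0,0,0,0],
  [0.02,0,0,0,0],
])

```text
clock: 13.1
tcp_pos: [0.4891, -0.2301, 0.2922]
orientation: [-3.141, -0.04, 0.0]
contact_force: [-0.1, 0.4, 0.2]
grip_width: 0.0001
gripper_force: 0.0
```

```bash
python3 - <<'E'
from h import *
plan((.5017,-.2303,.293,1.4))
E
```

```text
t 13.1 p [ 0.4891 -0.2301  0.2922] yaw 1.4758285341965824 tilt [-0.0001  0.    ] F [-0.0624  0.4174  0.1815] w 0.00010365369606923707 0.0
(0.5017, -0.2303, 0.293) -> [ 0.0126  0.0005 -0.0008] roll 0.0013234575886914776
```

Emit:
carry_out([
  [0.001,0,0,0,0],
  [0.002,0,0,0,0],
  [0.003,0,0,0,0],
  [0.004,0,0,0,0],
  [0.005,0,0,0,0],
  [0.006,0,0,0,0],
  [0.007,0,0,0,0],
  [0.008,0,0,0,0],
])

```text
clock: 13.9
tcp_pos: [0.4967, -0.23, 0.292]
orientation: [-3.141, -0.04, 0.001]
contact_force: [-4.1, 0.5, 1.3]
grip_width: -0.0001
gripper_force: 2.0
```

Emit:
carry_out([
  [0.001,0,0,0,0],
  [0.002,0,0,0,0],
  [0.003,0,0,0,0],
  [0.004,0,0,0,0],
  [0.005,0,0,0,0],
  [0.006,0,0,0,0],
  [0.006,0,0,0,0],
  [0.006,0,0,0,0],
])

```text
clock: 14.7
tcp_pos: [0.5028, -0.2299, 0.2921]
orientation: [3.141, 0.04, -0.0]
contact_force: [-3.4, -1.2, -0.6]
grip_width: -0.0002
gripper_force: 2.1
```

Emit:
carry_out([
  [0.0005,0,0,0,0],
  [0.001,0,0,0,0],
  [0.0015,0,0,0,0],
  [0.002,0,0,0,0],
  [0.0025,0,0,0,0],
  [0.003,0,0,0,0],
  [0.003,0,0,0,0],
  [0.003,0,0,0,0],
])

```text
clock: 15.5
tcp_pos: [0.5055, -0.2298, 0.2921]
orientation: [-3.141, -0.04, 0.002]
contact_force: [-7.0, -1.6, 0.4]
grip_width: -0.0003
gripper_force: 3.0
```

Emit:
carry_out([
  [0.0005,0,0,0,0],
  [0.001,0,0,0,0],
  [0.0015,0,0,0,0],
  [0.002,0,0,0,0],
  [0.0025,0,0,0,0],
  [0.0025,0,0,0,0],
  [0.0025,0,0,0,0],
  [0.0025,0,0,0,0],
])

```text
clock: 16.3
tcp_pos: [0.5063, -0.23, 0.292]
orientation: [-3.141, -0.039, 0.009]
contact_force: [-12.7, -0.3, 7.0]
grip_width: 0.0001
gripper_force: 6.6
```

```bash
python3 - <<'E'
from h import *
plan()
im=snap('side','s4');im2=snap('top','t4')
a=cv2.resize(im[155:205,325:375,::-1],None,fx=8,fy=8,interpolation=cv2.INTER_CUBIC)
b=cv2.resize(im2[200:275,430:480,::-1],None,fx=8,fy=8,interpolation=cv2.INTER_CUBIC)
a=cv2.copyMakeBorder(a,0,200,0,0,cv2.BORDER_CONSTANT)
cv2.imwrite('pics/c4.png',np.hstack([a,b]))
E
```

```text
t 16.3 p [ 0.5063 -0.23    0.292 ] yaw 1.4095827534640077 tilt [-0.0058  0.0007] F [-12.7432  -0.3002   6.9835] w 0.00012962051068254673 6.621580123901367
```

View pics/c4.png

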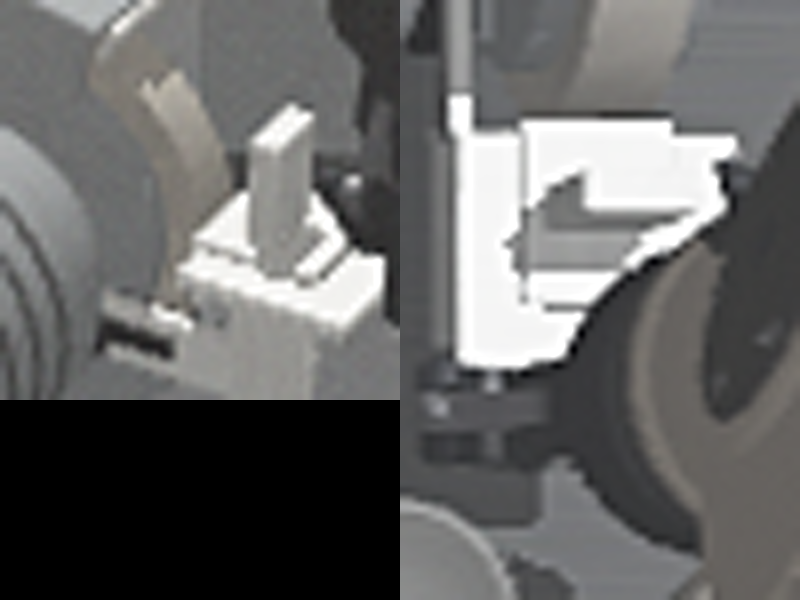

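The foot moved about 9 mm and the rest about 14 mm. The overhang is now about 3 mm, equal to the blade's thickness, so the blade is pinned against the wheel. I'll press somewhat harder and hold.

Emit:
carry_out([
  [0.0003,0,0,0,0],
  [0.0006,0,0,0,0],
  [0.0009,0,0,0,0],
  [0.0012,0,0,0,0],
  [0.0015,0,0,0,0],
  [0.0015,0,0,0,0],
  [0.0015,0,0,0,0],
  [0.0015,0,0,0,0],
])

```text
clock: 17.2
tcp_pos: [0.5068, -0.23, 0.292]
orientation: [-3.14, -0.038, 0.013]
contact_force: [-18.3, 0.8, 11.4]
grip_width: -0.0001
gripper_force: 8.8
```

Emit:
carry_out([
  [0.0005,0,0,0,0],
  [0.001,0,-0.0003,0,0],
  [0.0015,0,-0.0006,0,0],
  [0.0015,0,-0.001,0,0],
  [0.0015,0,-0.001,0,0],
  [0.0015,0,-0.001,0,0],
  [0.0015,0,-0.001,0,0],
  [0.0015,0,-0.001,0,0],
])

```text
clock: 18.0
tcp_pos: [0.5073, -0.2301, 0.292]
orientation: [-3.14, -0.037, 0.018]
contact_force: [-18.2, -0.2, 8.2]
grip_width: -0.0001
gripper_force: 9.6
```

```bash
python3 - <<'E'
from h import *
plan()
o=r.get_obs(); print(abs(np.array(o['qvel'])).max())
im=snap('side','s5'); cv2.imwrite('pics/c5.png',cv2.resize(im[155:205,325:375,::-1],None,fx=10,fy=10,interpolation=cv2.INTER_CUBIC))
E
```

```text
t 18.0 p [ 0.5073 -0.2301  0.292 ] yaw 1.3670046797788948 tilt [-0.0114  0.0016] F [-18.1572  -0.217    8.1965] w -9.432355599326572e-05 9.580281972885132
0.00219541625387463
```

View pics/c5.png

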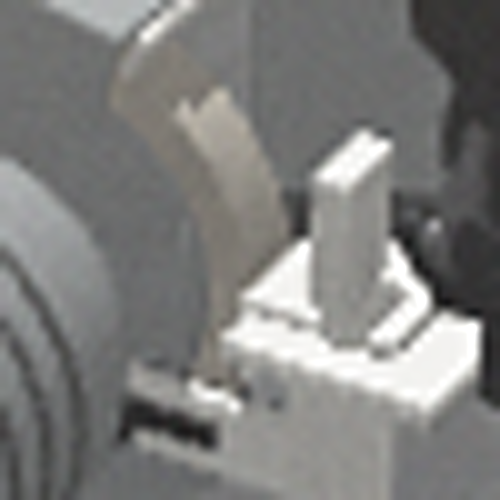

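The gauge stands flat at crop (340,250), with its blade against the rim and the rest pressed behind it. The push is steady at 18 N, so I'll hand in.

```bash
python3 -c "
from bench import r
print(r.hand_in())"
```

```text
the job is handed in; nothing more can be done
None
```

I set the gauge at the right-hand rest (the one that stood too far out), let go of it, and pushed that rest in until it pinned the blade against the wheel; I handed the job in at about 18 s, still holding the rest with a steady push of about 18 N.

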